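Snap the lever-arch file shut and close its cover

ROBOT

A 6-joint arm with a two-finger parallel gripper is mounted at the origin on the work surface. World frame = base frame: x ahead of the robot, y to its left, z up, the work surface at z = 0. Lengths are in m, angles in degrees, forces in N, time in s.
With the tool pointing down it reaches from about 0.4 to 0.825 m from the base axis. Payload 7 kg.
Tool frame: the origin (TCP) lies midway between the tips of the shut fingers; the grasp point (between the pads) lies 19 mm behind it (r.hold_point_z is the distance from the TCP to the grasp point, in m); y points along the fingers, z is the direction in which the jaws open and shut, and the axes are right-handed (so a half turn about y gives the same grasp; the last joint's range is limited). The gripper opens to 88 mm and grips with 3 to 60 N. Pads are 19 mm wide; open, the fingers measure 130 mm over their backs; the gripper's body (78 mm by 193 mm) begins 47 mm behind the grasp point.
Start: joints at [-55.514, 20.546, 0.682, 0, -70.136, -16.507], TCP at [0.208, -0.642, 0.227] pointing down, gripper open.
Joint ranges: [-176.03, 176.03], [-82.01, 121.73], [-58.28, 71.71], [-173.87, 95.51], [-174.79, -0.11], [-173.66, 173.66]. Speed limits (degrees/s): [136.94, 136.94, 172.46, 180, 180, 180].

INTERFACE

Orientations are given as [roll, pitch, yaw] about the fixed x, y, z axes, in that order (R = Rz(yaw) Ry(pitch) Rx(roll)).
In Python, from plant import r, imaging gives the robot as it stands.
- The arm moves only by the tool drive_tool, never from a script. Its argument "deltas" is a list of rows, each a list of 6 numbers: the shift along the world's x, y, z in cm, then the turn, a rotation vector about the world's x, y, z in rad. In form: [[tx, ty, tz, rx, ry, rz], ...]. A call has exactly 8 rows; each row is the pose to reach, as a shift and turn from the pose commanded when the call began; what a row does not reach only later rows make up. A row lasts 1/12 s, in which the tool goes at most 41.7 mm and 7.16 degrees, less where a joint would pass 70% of its speed; a pose out of reach is approached as far as the arm can. A call with a gripper value outside its range is refused whole. "claw" is the opening, from 0 (shut) to 1 (fully open), set as the call begins (left out, the last holds). The fingers move at their own pace and stop on an object; "squeeze" is the grip in N (left out, the last holds). Time passes only in rows, so rows that repeat a pose let the fingers close, or fill a call up. It gives the time, the measured TCP pose, the force and the opening at its end, in the units of the state.
- r.get_state(): the state, without advancing time (a new reading comes with each control period).
- imaging.capture(name): name is "side" or "top"; returns the picture (480x640x3 uint8, red, green, blue); there is no depth.
- imaging.get_calibration(name): a dict with "mtx" (3x3 intrinsics, pixels), "k1" (the pictures are not rectified: a ray, as slopes to the right and down, at radius r is drawn at 1 + k1 r^2 times it, then the intrinsics apply), "R" (3x3) and "t" (3): a world point X has camera coordinates R X + t. Camera axes: x right, y down, z forward; pixel columns grow to the right and rows downward; lengths in m; the calibration is good to about 2 mm. A picture is of the moment at which its call begins. get_calibration takes no time and is no camera call.
- r.close_job(): hands the job in, once; it reports no verdict.
Trained networks look in the newest picture that a camera, given by its name, has taken for a name from the list of things; names that differ only in an ending like _2 or _b are one class to them, and where a whole thing is asked for, a point or a joint stands for the part that bears it (a point fixed in the world has none). Each returns a list of dicts, best first, with "score" (0 to 1); they miss things now and then, are a little off and sometimes report something else, mostly with a low value. They report only what shows in the picture. A call takes as long as a camera call.
- imaging.search_frame(camera, label): "bbox" ([left, top, right, bottom] in pixels, round what is visible of it).
- imaging.outline_of(camera, label): "region" (480x640 bool, what is visible of it) and "bbox" ([left, top, right, bottom] in pixels, round what is visible of it).
- imaging.landmark_of(camera, label): "position" ([column, row] in pixels: a listed point, or the origin of a listed thing).
The state is a dict: "time_s": time; "joints": joint angles; "qd": joint speeds; "joint_torque": joint torques, N m; "tcp_pos": TCP position; "eef_rot": TCP orientation; "contact_force": force on the tool from outside, world axes, zero at the start; "moment": the same for the moment, N m; "gripper_width": finger opening in m.
Only numpy, scipy, OpenCV 4.12 (cv2) and the standard library are available. Lean on these libraries where they do the work, as an engineer would, in place of code of your own. Each camera call takes 0.05 s, during which the arm holds its last target.

TASK

Close up the lever-arch file lying open on the desk, using only pushes of the fingers: first flip its standing steel lever over until it snaps down flat and locks the arches, then push the file's cover over and press it fully shut. Do not lift the file or shove it about, and leave the other things on the desk where they are.

Things in the scene. Friction and masses are not known exactly. Their poses are not given: they have to be found in the camera images.
- file: Open lever-arch file, loose, 1.5 to 2.3 kg. Back board 240 (x) x 200 (y) x 4 mm, flat on the desk; origin under its centre, x along the spine, z up. Spine: wall 74 mm high at y = -104 to -100. Filed cards, 12 mm thick, at y = +26 to +94. Steel arches at x = -90 and -10, y = -17 to +37, top 48 mm above the desk when shut; open, they lean 0.44 rad towards the spine, top 61 mm up.
- file_lever (a joint): Steel arch lever, rad, swinging in the file's x-z plane. 0 (start) = standing just past vertical, leaning 0.18 rad to -x, arches open; grows as it is flipped over to +x; 1.75 = flat along the file's +x, locked, arches shut. An over-centre spring drives it to the nearer end: dead centre at 0.9; at either end it resists with about 2.5 N at the lever's end.
- lever_pivot (a point): The lever's pivot, fixed in the file at x = +44, y = 0, z = +17 mm of the file's frame; the pivot axis runs along the file's y.
- lever_end (a point): Centre of the thumb roll at the lever's end, 72 mm from the pivot; the roll is 12 mm in diameter and 20 mm wide along the file's y; the lever's blade below it is 14 mm wide and 3 mm thick. Moves with the lever; its axes equal the file's when the lever is flat.
- file_cover (a joint): Angle of the file's cover, rad: 0 = shut, level on top of the spine; 1.57 = upright; at the start 1.6 to 1.95, leaning outwards (to the file's -y). The hinge is stiff (0.32 N m of friction): the cover stays at any angle and must be pushed all the way (2 to 4 N near its free edge).
- cover_hinge (a point): Middle of the cover's hinge line, at x = 0, y = -102, z = +75 mm of the file's frame; the hinge line runs along the file's x.
- cover_edge (a point): Middle of the cover's free edge, on its outer face, 204 mm from the hinge. The cover is a charcoal board, 240 mm along the hinge, 4 mm thick; its outer face is 4 mm outside the hinge line and, when shut, is the level top, 79 mm above the desk. The point's y axis points from hinge to free edge, z out of the outer face.
- mug: Bystander: white ceramic mug, 76 mm across, 90 mm high. Origin at the centre of its underside.
- paperweight: Bystander: round glass paperweight, 68 mm across, 36 mm high. Origin at the centre of its underside.
- ink_bottle: Bystander: small glass ink jar with a black cap, 48 mm across, 60 mm high. Origin at the centre of its underside.
- stapler: Bystander: black desk stapler, 140 x 36 x 47 mm. Origin at the centre of its underside.
- notebook: Bystander: brown leather notebook, 200 x 140 x 22 mm, lying flat. Origin at the centre of its underside.
- knot: Bystander: dark metal knot ornament on an 80 mm square foot, about 130 mm wide and 76 mm high. Origin at the centre of its underside.

How it is judged:
By the outcome, as a careful person would: the job done as asked, in the order asked, and still so for the second after the job is handed in, with the robot touching nothing.
It also fails if it takes over 53 s, if anything falls off the work surface, if the arm or the gripper's body presses on something with over 40 N, if the wrist force passes 120 N, or if a joint passes its speed limit or range.

## Working session

There is one attempt and no reset: what is moved stays moved. The work goes in short steps, Python scripts to look and compute and a tool call to move; the robot and the scene stay as the last step left them, time stands still between calls to the robot, and variables do not carry over. Pictures are saved under pics/ and viewed, and the job is handed in when it is done.

Besides the shell and the picture viewer there is one more tool, called after "Emit:" as name([rows], argument=value, ...), one row to a line, values as JSON. drive_tool: Moves the arm, as the interface text tells. Its arguments: {"type":"object","properties":{"deltas":{"type":"array"},"claw":{"type":"number"},"squeeze":{"type":"number"}},"required":["deltas"]}

```bash
ls; mkdir -p pics
cat > h.py <<'E'
from plant import r, imaging
import numpy as np, cv2
def snap(n,f):
    im=imaging.capture(n); cv2.imwrite('pics/'+f,im[:,:,::-1].copy()); return im
E
python3 - <<'E'
from h import *
print(r.get_state())
for n in ('side','top'):
    snap(n,n+'0.png'); print(n,imaging.get_calibration(n))
    for l in ('lever_pivot','lever_end','cover_hinge','cover_edge','file'):
        print(l,[(np.round(d['position'],1).tolist(),round(d['score'],2)) for d in imaging.landmark_of(n,l)[:2]])
E
```

```text
pics
{'time_s': 0.0, 'joints': array([-5.55138705e+01,  2.05911858e+01,  6.34275791e-01, -2.01869318e-02,
       -7.01365002e+01, -1.65068093e+01]), 'qd': array([-0.05296217, -0.04513121, -0.05477957,  0.07345243,  0.09225696,
       -0.02681584]), 'joint_torque': array([ 1.29330406e-04, -5.82717454e+01,  2.93064559e+01,  6.99774563e+00,
        6.90743953e-03, -1.82547210e-04]), 'tcp_pos': array([ 0.20817689, -0.64158067,  0.22562911]), 'eef_rot': array([-8.99050472e+01,  8.34822678e-03,  1.79724525e+01]), 'contact_force': array([-0.46109501,  0.50422897,  0.29714907]), 'moment': array([ 0.03021375,  0.04779269, -0.01989695]), 'gripper_width': 0.08803743550353955}
side {'mtx': array([[602.20755123,   0.        , 326.48690925],
       [  0.        , 602.20755123, 237.37063131],
       [  0.        ,   0.        ,   1.        ]]), 'k1': -0.07524222715783285, 'R': array([[-0.92943268, -0.36845974, -0.0198069 ],
       [-0.17762558,  0.49381592, -0.85123146],
       [ 0.32342548, -0.78764412, -0.52441653]]), 't': array([0.55333259, 0.20415276, 1.14030385])}
lever_pivot [([339.4, 269.8], 0.8), ([295.9, 261.0], 0.47)]
lever_end [([346.5, 240.1], 0.53)]
cover_hinge [([367.5, 225.4], 0.68), ([304.1, 327.2], 0.62)]
cover_edge []
file [([362.2, 277.3], 0.97), ([375.2, 142.9], 0.47)]
top {'mtx': array([[446.21144547,   0.        , 336.06395731],
       [  0.        , 446.21144547, 239.22574813],
       [  0.        ,   0.        ,   1.        ]]), 'k1': -0.016847448267244616, 'R': array([[-0.00206018, -0.9999949 ,  0.00243875],
       [-0.98872356,  0.00167177, -0.1497429 ],
       [ 0.14973806, -0.00271974, -0.98872196]]), 't': array([-0.059223  ,  0.58753997,  0.88597621])}
lever_pivot [([325.7, 250.1], 0.97)]
lever_end [([328.1, 253.7], 0.57)]
cover_hinge [([378.5, 258.8], 0.94)]
cover_edge [([402.6, 243.0], 0.77)]
file [([327.4, 269.1], 0.75)]
```

View pics/side0.png

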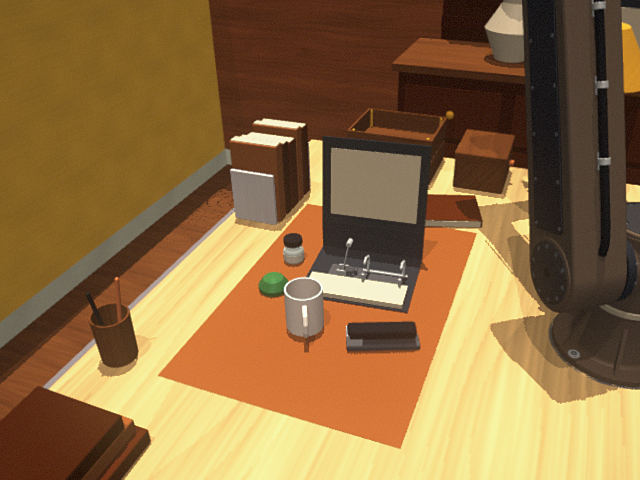

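View pics/top0.png

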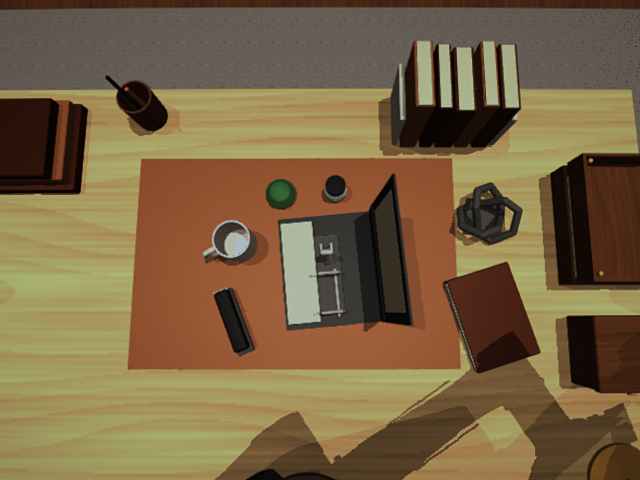

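The side view shows the open file (board centre about 362,277; lever end about 348,241). The top view shows the board corners at about (279,219) and (288,329), with the cover leaning right, its top edge running from (393,175) to (410,324). Next I'll zoom in and fit the file's pose.

Run:
```python
import cv2,numpy as np
t=cv2.imread('pics/top0.png');s=cv2.imread('pics/side0.png')
cv2.imwrite('pics/top0z.png',cv2.resize(t[165:340,260:430],None,fx=3.4,fy=3.4,interpolation=cv2.INTER_CUBIC))
cv2.imwrite('pics/side0z.png',cv2.resize(s[130:315,290:440],None,fx=3.2,fy=3.2,interpolation=cv2.INTER_CUBIC))
```

```text
(no output)
```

View pics/top0z.png

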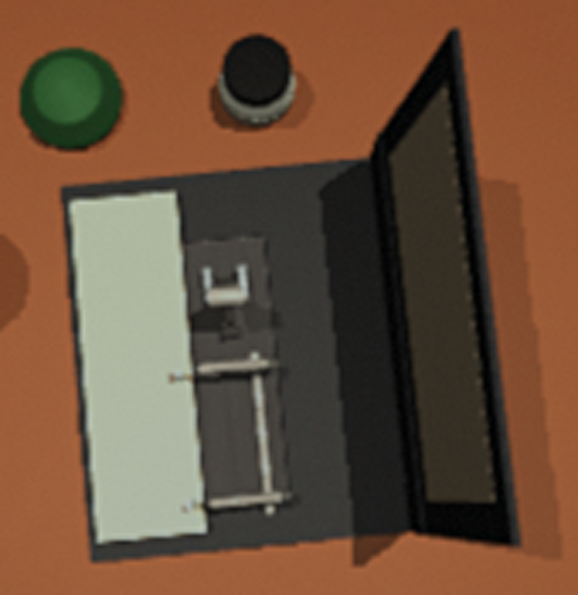

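View pics/side0z.png

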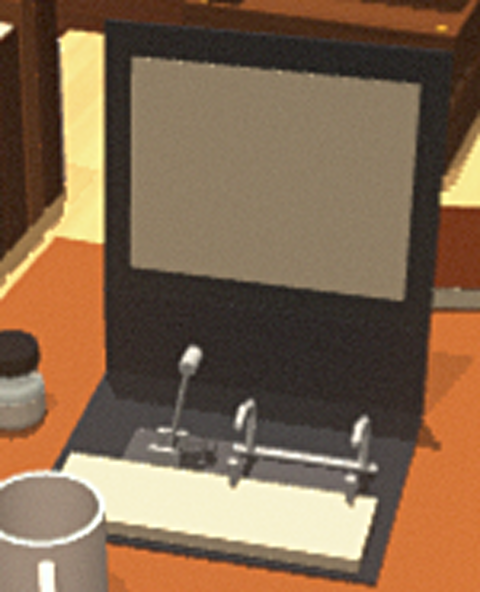

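```bash
cat >> h.py <<'E'
CAL={n:imaging.get_calibration(n) for n in('side','top')}
def proj(n,X):
    c=CAL[n];k=np.zeros(5);k[0]=c['k1']
    return cv2.projectPoints(np.atleast_2d(X).astype(float),cv2.Rodrigues(c['R'])[0],c['t'],c['mtx'],k)[0][:,0]
def f2w(p,P):
    x,y,a=p; P=np.atleast_2d(P); c,s=np.cos(a),np.sin(a)
    return np.c_[x+c*P[:,0]-s*P[:,1],y+s*P[:,0]+c*P[:,1],P[:,2]]
def lev(q): # lever end, file frame
    a=q-0.18; return [.044+.072*np.sin(a),0,.017+.072*np.cos(a)]
def cov(q,x,d=.204,o=.004): # q cover angle; point at d from hinge, offset o outside
    return [x,-.102+d*np.cos(q)-o*np.sin(q),.075+d*np.sin(q)+o*np.cos(q)]
E
python3 - <<'E'
from h import *
from scipy.optimize import least_squares
obs=[('top',lambda q:[.12,.1,.004],(278.2,219.7)),('top',lambda q:[-.12,.1,.002],(287.1,330.3)),
('top',lambda q:cov(q,.12,.204,.002),(394.4,173.2)),('top',lambda q:cov(q,-.12,.204,.002),(412.6,325.3)),
('top',lambda q:lev(0),(326.5,252.4)),('side',lambda q:lev(0),(349.4,242.5)),
('side',lambda q:[-.12,.1,.002],(407.2,312.2)),('side',lambda q:cov(q,.12,.204,.002),(323.1,136.3)),('side',lambda q:cov(q,-.12,.204,.002),(431.3,146.6)),
('top',lambda q:[.044,0,.017],(325.7,250.1)),('top',lambda q:[0,-.102,.075],(378.5,258.8))]
f=lambda v:np.concatenate([(proj(n,f2w(v[:3],g(v[3])))[0]-o) for n,g,o in obs])
s=least_squares(f,[.55,0,0,1.7],loss='soft_l1')
print(s.x,np.degrees(s.x[2]));print(np.round(f(s.x).reshape(-1,2),1))
p=s.x[:3]
print('end',f2w(p,lev(0)),'piv',f2w(p,[.044,0,.017]),'flat',f2w(p,lev(1.75)))
print('edge',f2w(p,cov(s.x[3],0)),'shut edge',f2w(p,cov(0,0)),'hinge',f2w(p,[0,-.102,.075]))
for l in ['mug','paperweight','ink_bottle','stapler','notebook','knot']:
    c=CAL['top'];d=imaging.landmark_of('top',l)
    if not d: print(l,'none');continue
    uv=np.array(d[0]['position']);k=np.zeros(5);k[0]=c['k1']
    n=cv2.undistortPoints(uv.reshape(1,1,2),c['mtx'],k)[0,0]
    dr=c['R'].T@np.r_[n,1];o=-c['R'].T@c['t'];print(l,np.round(o-dr*o[2]/dr[2],3),d[0]['score'])
E
```

```text
[ 0.52725486 -0.04376534  0.09654707  1.65219428] 5.531739754108893
[[-0.5 -0. ]
 [-0.3  0.4]
 [-0.4 -0.1]
 [ 0.1  0.4]
 [-0.2 -1.9]
 [-0.9 -0.5]
 [ 0.6 -0. ]
 [-0.2 -0.7]
 [ 0.5 -0.8]
 [ 0.6 -1.4]
 [ 0.1  2.9]]
end [[ 0.55821985 -0.04076644  0.08783675]] piv [[ 0.57104995 -0.03952387  0.017     ]] flat [[ 0.64271462 -0.03258328  0.01705734]]
edge [[ 0.5390706  -0.16576812  0.27799933]] shut edge [[0.51742235 0.05775964 0.079     ]] hinge [[ 0.53708737 -0.14529032  0.075     ]]
mug [0.58  0.144 0.   ] 0.63
paperweight [0.69  0.066 0.   ] 0.56
ink_bottle [ 0.705 -0.069  0.   ] 0.6
stapler none
notebook [ 0.435 -0.392  0.   ] 0.96
knot [ 0.643 -0.377  0.   ] 0.73
```

Emit:
drive_tool([
  [1.4,2.8,2.0,0,0,0.1],
  [3.0,6.0,4.2,0,0,0.2],
  [4.6,9.0,6.4,0,0,0.3],
  [6.2,12.2,8.6,0,0,0.4],
  [8.0,15.4,10.5,0,0,0.52],
  [9.8,19.0,11.5,0,0,0.64],
  [11.6,22.6,11.5,0,0,0.76],
  [13.4,26.2,11.5,0,0,0.88],
], claw=0, squeeze=20)

```text
time_s: 1.57
tcp_pos: [0.343, -0.3785, 0.3427]
eef_rot: [-90.1, 0.0, 68.7]
contact_force: [0.8, -0.5, 0.4]
gripper_width: 0.0395
```

Emit:
drive_tool([
  [1.9,3.6,0,0,0,0.08],
  [3.8,7.2,0,0,0,0.16],
  [5.7,10.8,0,0,0,0.24],
  [7.6,14.4,0,0,0,0.32],
  [9.5,18.0,0,0,0,0.4],
  [11.4,21.6,0,0,0,0.47],
  [13.3,25.2,0,0,0,0.47],
  [15.2,28.8,0,0,0,0.47],
])

```text
time_s: 2.23
tcp_pos: [0.4947, -0.09, 0.3421]
eef_rot: [-90.1, -0.0, 95.4]
contact_force: [1.1, -0.1, -0.7]
gripper_width: 0.0004
```

Run:
```python
from h import *
s=r.get_state();print(s['tcp_pos'],s['eef_rot'],s['joints'],s['gripper_width'])
snap('side','s1.png')
```

```text
[ 0.49473354 -0.0899697   0.34213348] [-9.00726572e+01 -6.39826550e-03  9.53737318e+01] [ 1.21170304e+01  7.36253928e-01 -9.22360915e+00  2.21131874e-03
 -7.99672310e+01 -6.74368646e+00] 0.00044513273932452586
```

View pics/s1.png

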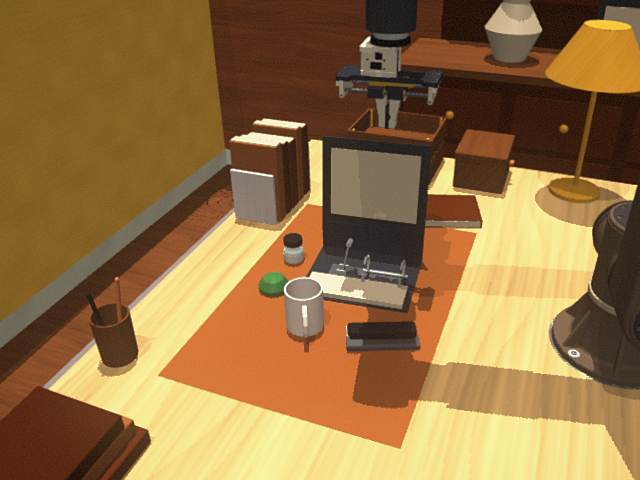

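The gripper is shut and above the file at about (385,110), with its wide side along the file's x. Nothing has been disturbed. Lowering it behind the lever now.

Emit:
drive_tool([
  [1.0,2.3,0,0,0,0],
  [2.0,4.5,-1.5,0,0,0],
  [2.0,4.5,-5.5,0,0,0],
  [2.0,4.5,-9.5,0,0,0],
  [2.0,4.5,-13.5,0,0,0],
  [2.0,4.5,-17.5,0,0,0],
  [2.0,4.5,-21.0,0,0,0],
  [2.0,4.5,-23.0,0,0,0],
])

```text
time_s: 2.95
tcp_pos: [0.5121, -0.0474, 0.1079]
eef_rot: [-89.8, 0.0, 95.3]
contact_force: [0.2, 0.4, 0.1]
gripper_width: 0.0004
```

Run:
```python
from h import *
s=r.get_state();print(s['tcp_pos'],s['eef_rot'],s['contact_force'])
t=snap('top','t2.png');s=snap('side','s2.png')
a=cv2.resize(t[165:340,250:430],(600,583));b=cv2.resize(s[130:315,290:440],(473,583))
cv2.imwrite('pics/c2.png',cv2.resize(np.hstack([a,b])[:,:,::-1],(800,434)))
```

```text
[ 0.51207057 -0.04739107  0.10790114] [-8.97580717e+01  2.68081238e-03  9.52967236e+01] [0.16828992 0.44117164 0.10139977]
```

View pics/c2.png

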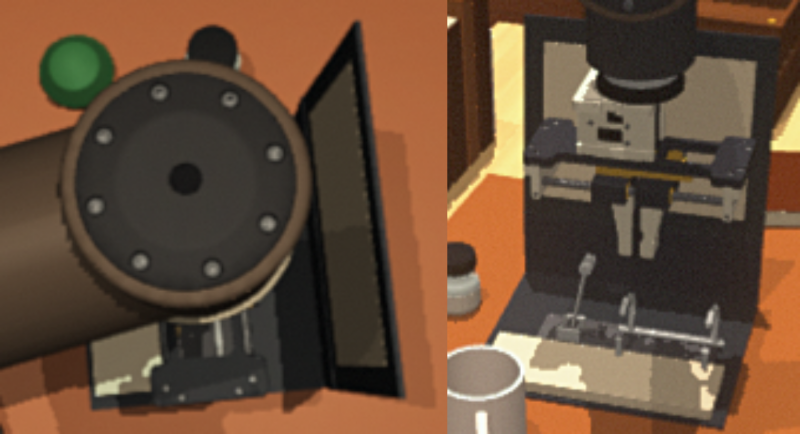

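Emit:
drive_tool([
  [0,0,-2.0,0,0,0],
  [0.4,0.05,-3.4,0,0,0],
  [1.0,0.1,-3.5,0,0,0],
  [1.8,0.2,-3.5,0,0,0],
  [2.7,0.25,-3.5,0,0,0],
  [3.6,0.35,-3.5,0,0,0],
  [4.5,0.45,-3.6,0,0,0],
  [5.2,0.5,-3.9,0,0,0],
])

```text
time_s: 3.72
tcp_pos: [0.5683, -0.0418, 0.0736]
eef_rot: [-90.1, -0.0, 95.3]
contact_force: [-2.4, -1.3, 1.2]
gripper_width: 0.0002
```

Run:
```python
from h import *
s=r.get_state();print(s['tcp_pos'],s['eef_rot'],s['contact_force'])
s=snap('side','s3.png')
cv2.imwrite('pics/c3.png',cv2.resize(s[130:315,290:440],(473,583))[:,:,::-1])
```

```text
[ 0.56832252 -0.04179532  0.07363457] [-9.01249128e+01 -5.43651558e-03  9.53393132e+01] [-2.43296957 -1.32286902  1.22902   ]
```

View pics/c3.png

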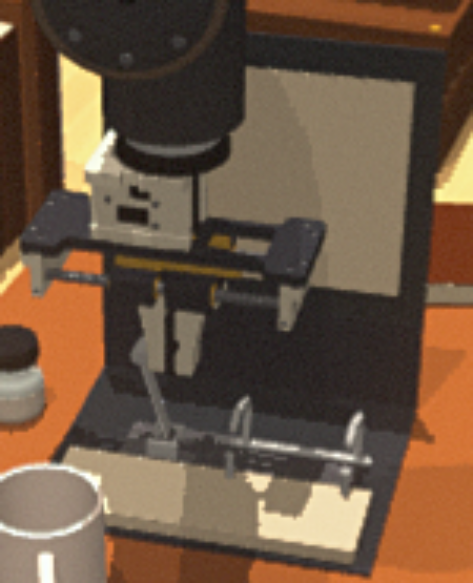

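The fingers have reached the roll and the lever now leans to +x at about (140,350) in the crop. Continuing past dead centre.

Emit:
drive_tool([
  [0.7,0.05,-0.3,0,0,0],
  [1.4,0.15,-0.7,0,0,0],
  [2.1,0.2,-1.1,0,0,0],
  [2.8,0.3,-1.5,0,0,0],
  [3.4,0.35,-1.9,0,0,0],
  [4.0,0.4,-2.3,0,0,0],
  [4.5,0.45,-2.6,0,0,0],
  [4.5,0.45,-2.6,0,0,0],
])

```text
time_s: 4.43
tcp_pos: [0.612, -0.0374, 0.0455]
eef_rot: [-90.0, 0.0, 95.3]
contact_force: [0.9, -0.1, -0.1]
gripper_width: 0.0003
```

Run:
```python
from h import *
s=r.get_state();print(s['tcp_pos'],s['eef_rot'],s['contact_force'])
s=snap('side','s4.png')
cv2.imwrite('pics/c4.png',cv2.resize(s[130:315,290:440],(473,583))[:,:,::-1])
```

```text
[ 0.61198311 -0.0374498   0.04551326] [-8.99547296e+01  1.10146741e-02  9.53320971e+01] [ 0.88404077 -0.10535271 -0.10787163]
```

View pics/c4.png

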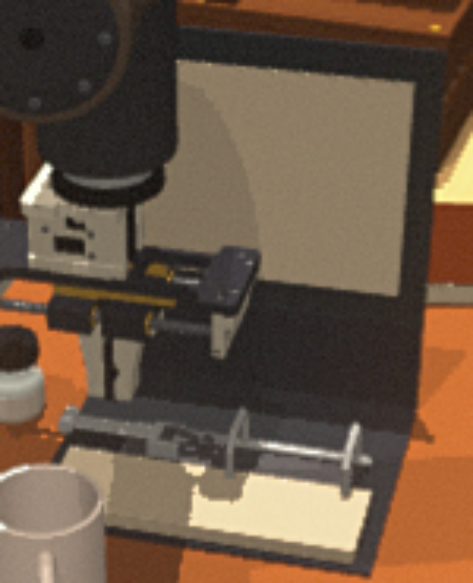

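The lever has snapped flat (end at about 70,418 in the crop) and the arches now stand upright, closed. A light press on the roll will confirm the lock.

Emit:
drive_tool([
  [1.0,0.1,0,0,0,0],
  [2.0,0.2,-0.5,0,0,0],
  [2.0,0.2,-1.2,0,0,0],
  [2.0,0.2,-1.8,0,0,0],
  [2.0,0.2,-2.2,0,0,0],
  [2.0,0.2,-2.5,0,0,0],
  [2.0,0.2,-2.5,0,0,0],
  [2.0,0.2,-2.5,0,0,0],
])

```text
time_s: 5.15
tcp_pos: [0.6315, -0.0356, 0.0239]
eef_rot: [-90.1, 0.0, 95.4]
contact_force: [-7.9, 1.8, 20.9]
gripper_width: 0.0007
```

Emit:
drive_tool([
  [0,0,2,0,0,0],
  [0,0,6,0,0,0],
  [-1,0,10,0,0,0],
  [-3,0,14,0,0,0],
  [-5,0,18,0,0,0],
  [-7,0,22,0,0,0],
  [-8.5,0,26,0,0,0],
  [-9.5,0,30,0,0,0],
])

```text
time_s: 5.82
tcp_pos: [0.5367, -0.0357, 0.3136]
eef_rot: [-90.0, -0.0, 95.3]
contact_force: [1.0, 1.1, -0.9]
gripper_width: 0.0005
```

Run:
```python
from h import *
s=r.get_state();print(s['tcp_pos'],s['contact_force'])
t=snap('top','t5.png');s=snap('side','s5.png')
cv2.imwrite('pics/c5.png',cv2.resize(s[130:315,290:440],(473,583))[:,:,::-1])
```

```text
[ 0.53665259 -0.03573305  0.31361739] [ 1.02121661  1.0548948  -0.85488201]
```

View pics/c5.png

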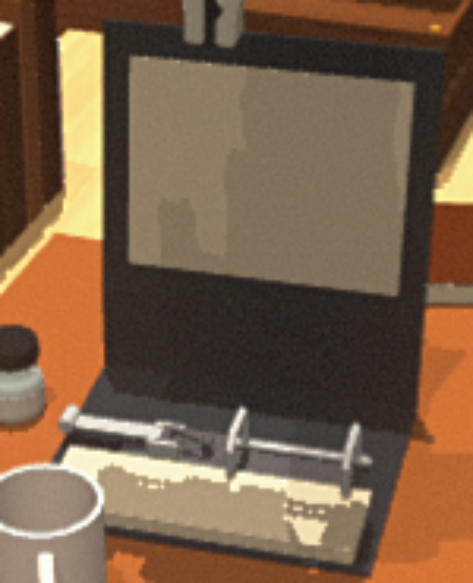

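View pics/t5.png

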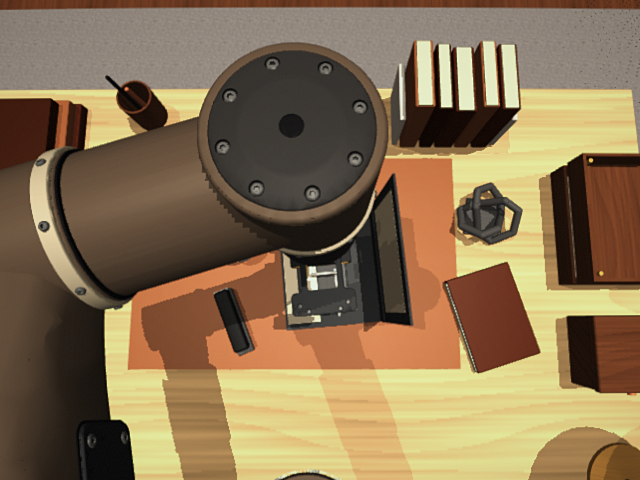

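Run:
```python
from h import *
p=[.52725,-.04377,.09655]
s=r.get_state()['tcp_pos'];print(s)
cmd=np.array([.5395,-.0351,.3206]) 
print(f2w(p,[0,-.165,.245]))
for q in [1.65,1.5,1.35,1.2,1.05,.9,.75,.6,.45,.3,.15,0,-.03]:
    c=cov(q,0,.17); w=f2w(p,[0,c[1]-.0095,c[2]])[0]; print(q,np.round(w*100,1))
```

```text
[ 0.54017972 -0.03576837  0.31996055]
[[ 0.54315601 -0.20800154  0.245     ]]
1.65 [ 54.  -17.2  24.4]
1.5 [ 53.7 -14.7  24.5]
1.35 [ 53.5 -12.2  24.2]
1.2 [53.2 -9.7 23.5]
1.05 [53.  -7.4 22.4]
0.9 [52.8 -5.3 21.1]
0.75 [52.6 -3.4 19.4]
0.6 [52.5 -1.7 17.4]
0.45 [52.3 -0.4 15.3]
0.3 [52.2  0.6 12.9]
0.15 [52.2  1.2 10.4]
0 [52.2  1.4  7.9]
-0.03 [52.2  1.5  7.4]
```

Emit:
drive_tool([
  [0,-3.5,1.0,0,0,0],
  [0,-7.5,1.0,0,0,0],
  [0.2,-11.5,1.0,0,0,0],
  [0.3,-15.5,1.0,0,0,0],
  [0.3,-18.5,0.5,0,0,0],
  [0.3,-18.5,-2.5,0,0,0],
  [0.3,-18.5,-5.5,0,0,0],
  [0.3,-18.5,-7.5,0,0,0],
])

```text
time_s: 6.58
tcp_pos: [0.5403, -0.221, 0.2337]
eef_rot: [-89.8, -0.1, 95.2]
contact_force: [-0.2, -0.8, -0.9]
gripper_width: 0.0005
```

Run:
```python
from h import *
s=r.get_state();print(s['tcp_pos'],s['contact_force'])
t=snap('top','t6.png');s=snap('side','s6.png')
cv2.imwrite('pics/c6.png',cv2.resize(np.hstack([t,s])[:,:,::-1],(800,300)))
```

```text
[ 0.54029933 -0.22101933  0.23366458] [-0.21453924 -0.83961292 -0.8673387 ]
```

View pics/c6.png

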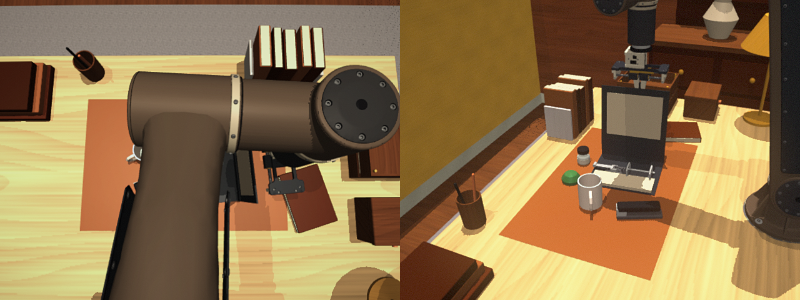

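Run:
```python
from h import *
s=r.get_state();print(s['time_s'],s['tcp_pos'],s['contact_force'])
```

```text
6.6833 [ 0.53934687 -0.22024601  0.23274816] [0.6235275  0.21977476 0.06621999]
```

Emit:
drive_tool([
  [0,2.5,1.0,0,0,0],
  [0,4.0,1.2,0,0,0],
  [0,5.0,1.2,0,0,0],
  [-0.1,6.0,1.2,0,0,0],
  [-0.2,7.2,1.2,0,0,0],
  [-0.3,8.5,1.1,0,0,0],
  [-0.4,9.8,0.9,0,0,0],
  [-0.5,11.0,0.6,0,0,0],
])

```text
time_s: 7.35
tcp_pos: [0.5368, -0.1094, 0.2434]
eef_rot: [-90.0, 0.0, 95.3]
contact_force: [0.8, -1.8, 2.2]
gripper_width: 0.0005
```

Run:
```python
from h import *
s=r.get_state();print(s['tcp_pos'],s['contact_force'])
s=snap('side','s7.png')
cv2.imwrite('pics/c7.png',s[60:340,220:540,::-1])
```

```text
[ 0.53677886 -0.10942003  0.24343899] [ 0.78097689 -1.78561888  2.21248859]
```

View pics/c7.png

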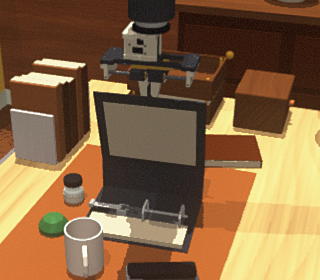

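Emit:
drive_tool([
  [-0.2,1.3,-0.7,0,0,0],
  [-0.3,2.9,-1.4,0,0,0],
  [-0.4,4.4,-2.2,0,0,0],
  [-0.6,5.7,-3.1,0,0,0],
  [-0.7,6.9,-4.1,0,0,0],
  [-0.8,8.1,-5.3,0,0,0],
  [-0.9,9.1,-6.6,0,0,0],
  [-1.0,10.0,-7.8,0,0,0],
])

```text
time_s: 8.07
tcp_pos: [0.5266, -0.0094, 0.1642]
eef_rot: [-90.0, -0.0, 95.3]
contact_force: [0.7, -1.3, 1.1]
gripper_width: 0.0005
```

Run:
```python
from h import *
s=r.get_state();print(s['tcp_pos'],s['contact_force'])
s=snap('side','s8.png')
cv2.imwrite('pics/c8.png',s[60:340,220:540,::-1])
```

```text
[ 0.52655041 -0.00942003  0.16418393] [ 0.67224802 -1.28046311  1.14002868]
```

View pics/c8.png

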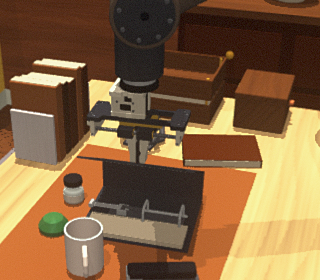

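Emit:
drive_tool([
  [-0.2,0.6,-1.1,0,0,0],
  [-0.2,1.1,-2.3,0,0,0],
  [-0.3,1.6,-3.5,0,0,0],
  [-0.3,1.9,-4.7,0,0,0],
  [-0.4,2.1,-5.9,0,0,0],
  [-0.4,2.2,-7.1,0,0,0],
  [-0.4,2.2,-8.0,0,0,0],
  [-0.4,2.2,-8.6,0,0,0],
])

```text
time_s: 8.78
tcp_pos: [0.5225, 0.0115, 0.0786]
eef_rot: [-89.9, 0.0, 95.4]
contact_force: [-19.4, 7.1, 65.9]
gripper_width: 0.0002
```

Run:
```python
from h import *
s=r.get_state();print(s['tcp_pos'],s['contact_force'])
s=snap('side','s9.png')
cv2.imwrite('pics/c9.png',cv2.resize(s[130:350,260:480,::-1],None,fx=2.5,fy=2.5))
```

```text
[0.52250601 0.01150333 0.07857425] [-19.38334187   7.13797184  65.92832691]
```

View pics/c9.png

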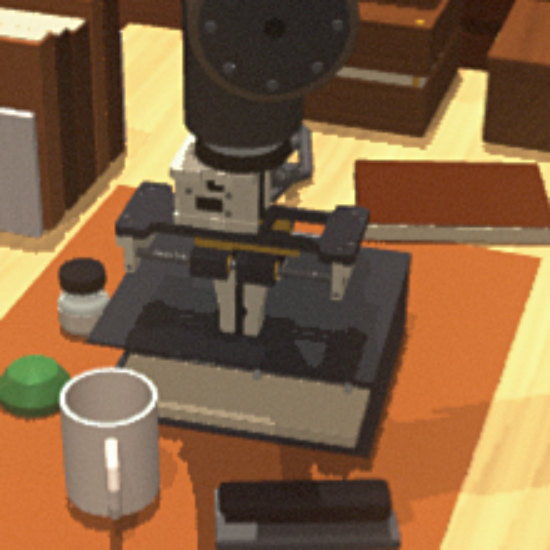

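The cover is level, and the tip stopped at z = 0.0786 against 0.079 expected, so it is pressed shut. The contact force is high at 66 N, so I'm backing straight up.

Emit:
drive_tool([
  [0,0,0.2,0,0,0],
  [0,0,0.5,0,0,0],
  [0,0,2,0,0,0],
  [0,0,5,0,0,0],
  [0,0,9,0,0,0],
  [0,0,13,0,0,0],
  [0,0,17,0,0,0],
  [0,0,21,0,0,0],
])

```text
time_s: 9.5
tcp_pos: [0.5224, 0.0111, 0.2917]
eef_rot: [-90.0, -0.0, 95.3]
contact_force: [1.7, 0.6, -1.0]
gripper_width: 0.0007
```

Emit:
drive_tool([
  [0,-3,2,0,0,0],
  [-1,-7,2,0,0,0],
  [-2,-10.5,2,0,0,0],
  [-4,-14,2,0,0,0],
  [-6,-17.5,2,0,0,0],
  [-8,-21,2,0,0,0],
  [-9,-24.5,2,0,0,0],
  [-10,-28,2,0,0,0],
])

```text
time_s: 10.17
tcp_pos: [0.4215, -0.2701, 0.3101]
eef_rot: [-90.1, 0.0, 95.3]
contact_force: [1.7, 1.0, 0.9]
gripper_width: 0.0005
```

Emit:
drive_tool([
  [-1,-3.5,0,0,0,0],
  [-2.5,-7,0,0,0,0],
  [-4,-10.5,0,0,0,0],
  [-5.5,-14,0,0,0,0],
  [-7,-17,0,0,0,0],
  [-8.5,-20,0,0,0,0],
  [-10,-23,0,0,0,0],
  [-10,-23,0,0,0,0],
])

```text
time_s: 10.83
tcp_pos: [0.3201, -0.5024, 0.3085]
eef_rot: [-89.9, -0.0, 95.1]
contact_force: [0.1, 1.3, -0.1]
gripper_width: 0.0002
```

Run:
```python
from h import *
s=r.get_state();print(s['time_s'],s['tcp_pos'],s['contact_force'])
t=snap('top','t10.png');s=snap('side','s10.png')
cv2.imwrite('pics/c10.png',cv2.resize(s[130:350,260:480,::-1],None,fx=2.5,fy=2.5))
p=[.52725,-.04377,.09655]
for n in('top','side'):
    for q in(0,.05):
        print(n,q,np.round(proj(n,f2w(p,[cov(q,.12),cov(q,-.12),[-.12,-.104,.079],[.12,-.104,.079],[-.12,.1,0],[.12,.1,0]])),1).tolist())
```

```text
10.8333 [ 0.32014575 -0.50236969  0.30849296] [ 0.09856299  1.31049367 -0.07046206]
top 0 [[272.0, 212.6], [281.6, 332.9], [386.7, 322.3], [373.1, 202.9], [286.9, 330.7], [277.9, 220.0]]
top 0.05 [[271.5, 211.5], [281.2, 333.2], [386.7, 322.3], [373.1, 202.9], [286.9, 330.7], [277.9, 220.0]]
side 0 [[294.9, 265.3], [409.7, 282.3], [424.6, 230.4], [322.8, 217.5], [407.7, 312.9], [296.9, 295.2]]
side 0.05 [[294.7, 261.1], [410.0, 278.0], [424.6, 230.4], [322.8, 217.5], [407.7, 312.9], [296.9, 295.2]]
```

View pics/c10.png

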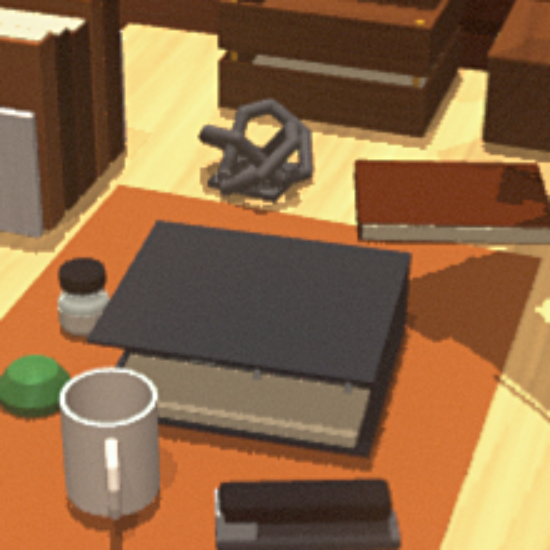

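View pics/t10.png

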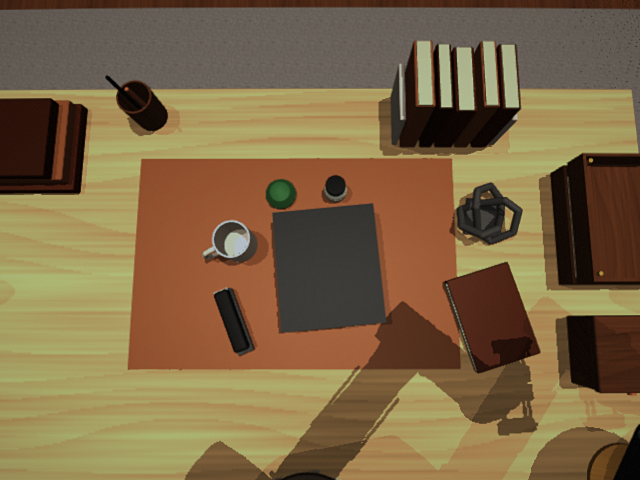

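In the side view, the cover's free corners at (296,267) and (409,285) match the shut prediction of (295,265) and (410,282). In the top view, the outline matches the original file pose within about 2 px, and the other things are where they were. Handing in.

Run:
```python
from h import *
print(r.close_job())
```

```text
the job is handed in; nothing more can be done
None
```

The file is closed and the job is handed in, after about 11 s of the 53 s allowed. I flipped the lever to +x with the shut fingers until it snapped flat. I then pushed the cover over from outside and pressed it shut.

**Last checks:**
- **Lever:** a press on the roll stopped at z = 23.9 mm with 21 N, against about 23 mm expected when flat. The picture taken afterwards showed the lever flat and the arches upright.
- **Cover:** the fingers stopped at 78.6 mm on top of it, against 79 mm expected when shut. After I backed off, its free corners matched the shut position within about 3 px, on the low side.
- **File and other things:** the file's outline in the top view matches its starting pose within about 2 px. The mug, paperweight, ink bottle, stapler, notebook and knot look unmoved in the pictures.
- **Arm:** it ended well clear of the file, touching nothing.

**Harder than intended:** the final press on the cover reached about 66 N down (69 N in total). That was on the fingertips, not the gripper's body, and below the 120 N wrist limit. No check failed.

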